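# Hang a washed tube on the turning drying tree

### The arm

A 6-joint arm with a two-finger parallel gripper is mounted at the origin on the work surface. World frame = base frame: x ahead of the robot, y to its left, z up, the work surface at z = 0. Lengths are in m, angles in rad, forces in N, time in s.
With the tool pointing down it reaches from about 0.25 to 0.775 m from the base axis. Payload 4 kg.
Tool frame: the origin (TCP) lies between the finger pads; the fingertips stand 17 mm ahead of it and the grasp point (between the pads) lies 2 mm behind it; y points along the fingers, z is the direction in which the jaws open and shut, and the axes are right-handed (so a half turn about y gives the same grasp; the last joint's range is limited). The gripper opens to 85 mm and grips with 20 to 120 N. Pads are 22 mm wide; open, the fingers measure 114 mm over their backs; the gripper's body (76 mm by 85 mm) begins 54 mm behind the grasp point. The pads swing forward as they close: fully open they stand 13 mm farther back than shut.
Start: joints at [1.166, 0.087, 1.371, -0, 1.684, -0.103], TCP at [0.163, 0.525, 0.248] pointing down, gripper open.
Joint ranges: [-3.1, 3.1], [-0.76, 2.03], [0.27, 2.55], [-1.08, 4.22], [0.17, 2.65], [-2.57, 2.57]. Speed limits (rad/s): [2.79, 2.79, 3.14, 3.14, 3.14, 3.14].

### API

Orientations are given as a unit quaternion [w, x, y, z].
In Python, from workcell import r, imaging, job gives the robot as it stands.
- The arm moves only by the shell command python3 -m creep 'ROWS' [FORCE]. ROWS is a JSON object of lists of equal length, an entry for each row: "hand": the closure, from -1 (fully open) to 1 (shut), so that 0 is half open; "linear": the shift along the tool's x, y, z in m, a list of three; "rot": the turn, a rotation vector about the tool's x, y, z in degrees, a list of three. A call has 1 to 10 rows; each row is the pose to reach, as a shift and turn from the pose measured when the call began, along the tool's axes at that moment; what a row does not reach only later rows make up. A row lasts 1/10 s, in which the tool goes at most 50 mm and 8.59 degrees, less where a joint would pass 70% of its speed; a pose out of reach is approached as far as the arm can. A call with a gripper value outside its range is refused whole. The fingers move at their own pace and stop on an object; FORCE is the grip in N (left out, the last holds). Time passes only in rows, so rows that repeat a pose let the fingers close. It gives the time, the measured TCP pose, the force and the opening at its end, in the units of the state.
- r.sense(): the state, without advancing time (a new reading comes with each control period).
- imaging.capture(name): name is "side" or "top" or "wrist"; returns (picture, depth): 480x640x3 uint8, red, green, blue; 480x640 float32, m along the optical axis (not along the pixel's ray), 0 where there is no reading.
- imaging.camera_params(name): a dict with "K" (3x3 intrinsics, pixels), "k1" (the pictures are not rectified: a ray, as slopes to the right and down, at radius r is drawn at 1 + k1 r^2 times it, then the intrinsics apply), "position" and "attitude" of the camera in the world. Camera axes: x right, y up, looking along -z (the intrinsics and any distortion apply to the point x, -y, -z); pixel columns grow to the right and rows downward; lengths in m; the calibration is good to about 2 mm. A picture is of the moment at which its call begins: read the wrist's pose just before it. camera_params takes no time and is no camera call; for the wrist camera it gives the pose at the moment of the call.
- job.finish_job(): hands the job in, once; it reports no verdict.
The state is a dict: "t": time; "joint_pos": joint angles; "dq": joint speeds; "joint_efforts": joint torques, N m; "position": TCP position; "eef_rot": TCP orientation; "contact_force": force on the tool from outside, world axes, zero at the start; "torque": the same for the moment, N m; "grip_width": finger opening in m.
Only numpy, scipy, OpenCV 4.12 (cv2) and the standard library are available. Lean on these libraries where they do the work, as an engineer would, in place of code of your own. Each camera call takes 0.05 s, during which the arm holds its last target. There are 200 camera calls.

### The job

Turn the drying tree (the crank handle on top is for that) until its one free peg stands right above the brass pointer on the foot, towards the robot, then take the uncapped tube that stands mouth-down on the foam block and slide it down over that peg until its mouth rests on the peg's collar. Lower it rather than let it drop, let go of it, and leave the tree with that peg still above the pointer. Do not push about or tip over the two capped tubes or the reagent bottle.

Things in the scene. Friction and masses are not known exactly. Their poses are not given: they have to be found in the camera images.
- stand: Drying tree's round grey foot, 180 mm across, fixed to the bench; origin at the centre of its underside. On it an upright steel mast (24 mm across) turns either way about a vertical axis, more than a full turn each way, with light friction (about 3 N at the crank), and stays where it is left. Four straight black pegs, 90 degrees apart, rise outward from the mast, leaning 30 degrees from vertical.
- tree_axis (a point): Point on the tree's turning axis, on the mast's flat cap (56 mm across), 235 mm above the bench. Its x axis points along the crank arm, away from the free peg. Three of the four pegs carry tubes like the loose one, firmly on, which turn with the tree and reach 130 mm out from the axis and 220 mm above the bench; the fourth peg is free.
- crank_grip (a point): Crank handle: upright black round grip, 16 to 18 mm across, 45 mm tall, spinning freely on its own pin at the end of the flat steel crank arm on top of the tree, 50 mm from the turning axis, exactly opposite the free peg. The point is the grip's centre, 257.5 mm above the bench; the arm below it (22 mm wide) has its top at 235 mm. z axis up.
- peg_seat (a point): Centre of the upper face of the free peg's round collar (44 mm across, 6 mm thick), on the peg's axis, 60 mm from the tree's axis, 110 mm above the bench. z axis: along the peg to its tip, up and outward, 30 degrees from vertical; y axis: horizontal. A tube fully home has the centre of its mouth here.
- peg_tip (a point): Tip of the free peg, 75 mm from the collar's face along the peg. The peg is 16 mm across for 62 mm above the collar, then tapers to 6 mm at the tip.
- tube_center (a point): Uncapped tube to hang: pale milky plastic, paper band, 30 mm across, 115 mm long, 25 mm bore 112 mm deep, about 30 g, standing mouth-down on the foam block in a row with two capped tubes, about 75 mm from tube to tube, in any of the three places. The point is its centre, half-way along its axis; z axis from the mouth to the closed end (up at the start).
- tube_mouth (a point): Centre of the open mouth of that tube, 57.5 mm from its centre; same axes.
- capped_a_center (a point): Capped tube, a bystander: same plastic, upright on the foam block, 30 mm across, 118 mm tall with a blue screw cap 35 mm across and 16 mm high. The point is its centre, half-way up.
- capped_b_center (a point): The other capped tube, a bystander, the same as the first.
- foam: White foam block, fixed, 250 mm along its x, 100 mm along its y, 40 mm high, on which the three tubes stand in a row along its x. The origin is the centre of its underside.
- reagent_center (a point): Amber reagent bottle, a bystander, 64 mm across and 150 mm tall, standing on the bench. The point is its centre, half-way up.
- pointer (a point): Outer end, top edge, of the brass pointer bar (14 mm wide, 12 mm high) that sticks out flat on the bench from the front of the tree's foot, on the robot's side, to 125 mm from the tree's axis. The free peg is rightly turned when, seen from above, it points the same way from the axis as this bar and stands above it.
Things that resemble listed ones, but are neither listed nor needed, are in the scene too. Leave any green look-alike of the part that bears tube_center alone.

How it is judged:
On the way:
1. the tree is turned so that its free peg stands above the pointer, within about 15 degrees (tip within 26 mm sideways), with the tube not yet within 150 mm of the collar (y of peg_tip in the frame of stand between -0.026 and 0.026 m and x of peg_tip in the frame of stand below -0.05 m and distance between tube_mouth and peg_seat above 0.15 m), for 0.2 s.
At the end, for the whole second after the job is handed in: The uncapped tube sits over the free peg, released and at rest, its mouth centre within 12 mm of the collar centre and its axis within 0.2 rad of the peg's; the peg still stands above the pointer (tip within 26 mm sideways, about 15 degrees) (y of peg_tip in the frame of stand between -0.026 and 0.026 m and x of peg_tip in the frame of stand below -0.05 m and distance between tube_mouth and peg_seat below 0.012 m and angle between the z axis of tube_mouth and the z axis of peg_seat, either way round below 0.2 rad and linear speed of tube below 0.02 m/s); the robot touches nothing.
It fails at once if a capped tube is shifted more than 30 mm or tipped more than 0.35 rad (distance of capped_a_center from where it was at the start of the episode above 0.03 m or angle between capped_a_center's own z axis and vertical above 0.35 rad).
It fails at once if the other capped tube is shifted more than 30 mm or tipped more than 0.35 rad (distance of capped_b_center from where it was at the start of the episode above 0.03 m or angle between capped_b_center's own z axis and vertical above 0.35 rad).
It fails at once if the reagent bottle is shifted more than 30 mm or tipped more than 0.35 rad (distance of reagent_center from where it was at the start of the episode above 0.03 m or angle between reagent_center's own z axis and vertical above 0.35 rad).
It fails at once if the tube is dropped or thrown: it moves faster than 0.6 m/s with nothing holding it (linear speed of tube above 0.6 m/s and contact force between the fingers and tube below 0.05 N).
It also fails if it takes over 64 s, if anything falls off the work surface, if the arm or the gripper's body presses on something with over 40 N, if the wrist force passes 120 N, or if a joint passes its speed limit or range.

## Working session

There is one attempt and no reset: what is moved stays moved. The work goes in short steps, Python scripts to look and compute and a shell command to move; the robot and the scene stay as the last step left them, time stands still between calls to the robot, and variables do not carry over. Pictures are saved under pics/ and viewed, about 8 in all and at most 12, crops included, and the job is handed in when it is done.

```bash
ls; mkdir -p pics; cat > h.py <<'E'
import numpy as np, cv2
from workcell import r, imaging, job
from scipy.spatial.transform import Rotation as R
def rot(q): return R.from_quat([q[1],q[2],q[3],q[0]])
def cap(n,f=None):
    p=imaging.camera_params(n); im,d=imaging.capture(n)
    if f: cv2.imwrite('pics/'+f,im[:,:,::-1])
    return p,im,d
def att(p):
    a=np.array(p['attitude'],float)
    return a if a.shape==(3,3) else rot(a).as_matrix()
def rays(p,uv):
    K=np.array(p['K']);uv=np.array(uv,float).reshape(-1,1,2)
    n=cv2.undistortPoints(uv,K,np.array([p['k1'],0,0,0,0.]))[:,0]
    return np.c_[n[:,0],-n[:,1],-np.ones(len(n))]@att(p).T
def onz(p,uv,z):
    d=rays(p,uv);o=np.array(p['position']);return o+d*((z-o[2])/d[:,2])[:,None]
def pts(p,d):  # world xyz image
    v,u=np.mgrid[0:480,0:640];ra=rays(p,np.c_[u.ravel(),v.ravel()])
    w=np.array(p['position'])+ra*d.ravel()[:,None];w[d.ravel()==0]=np.nan
    return w.reshape(480,640,3)
E
python3 - <<'E'
from h import *
s=r.sense();print(s)
for n in('top','side','wrist'):
    p,im,d=cap(n,n+'0.png');print(p);np.savez(n+'0.npz',im=im,d=d,w=pts(p,d))
a=[cv2.imread(f'pics/{n}0.png') for n in('top','side')]
E
```

```text
pics
{'t': 0.0, 'joint_pos': array([ 1.16591052e+00,  8.79810240e-02,  1.37227854e+00, -2.65965175e-05,
        1.68360369e+00, -1.03124321e-01]), 'dq': array([-0.00014478,  0.00022059,  0.00048209, -0.00101926,  0.00279868,
        0.00047581]), 'joint_efforts': array([ 3.81882373e-04, -3.51863158e+01, -3.13275111e+01,  2.61427743e-05,
        1.05882480e-02, -7.11400986e-06]), 'position': array([0.16330166, 0.5247091 , 0.24711254]), 'eef_rot': array([-0.69829342,  0.69985216, -0.10647811,  0.10609275]), 'contact_force': array([ 0.38296952, -1.00425547,  0.22344008]), 'torque': array([-0.02402181, -0.03408519, -0.01421282]), 'grip_width': 0.0851811110038897}
{'K': array([[443.83065742,   0.        , 319.70818299],
       [  0.        , 443.83065742, 233.40028758],
       [  0.        ,   0.        ,   1.        ]]), 'k1': -0.08530037016052142, 'position': array([ 0.51639543, -0.03037875,  1.18831726]), 'attitude': array([ 0.70904909,  0.01388932, -0.01815089, -0.70478864])}
{'K': array([[615.19977058,   0.        , 321.65157353],
       [  0.        , 615.19977058, 231.98893923],
       [  0.        ,   0.        ,   1.        ]]), 'k1': -0.17269605318642792, 'position': array([0.5278514 , 0.83332974, 0.9376963 ]), 'attitude': array([-0.01950225, -0.00363406,  0.40325115,  0.91487429])}
{'K': array([[355.30049835,   0.        , 324.31731365],
       [  0.        , 355.30049835, 234.94296618],
       [  0.        ,   0.        ,   1.        ]]), 'k1': -0.012406881456644273, 'position': array([0.09373351, 0.54646214, 0.37363958]), 'attitude': array([ 0.7971785 , -0.11720479, -0.08500894,  0.58612538])}
```

View pics/top0.png

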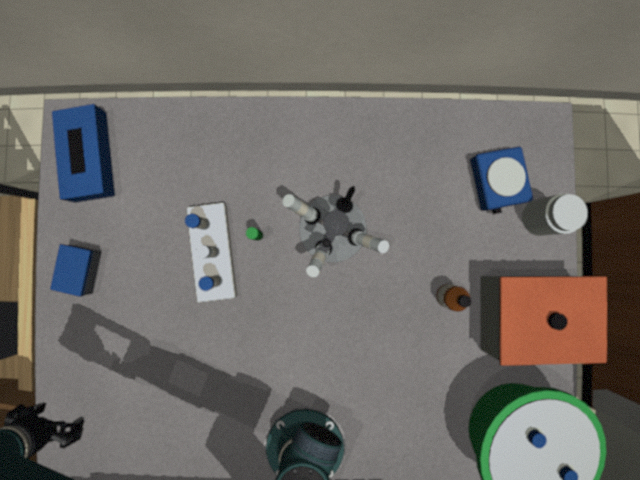

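View pics/side0.png

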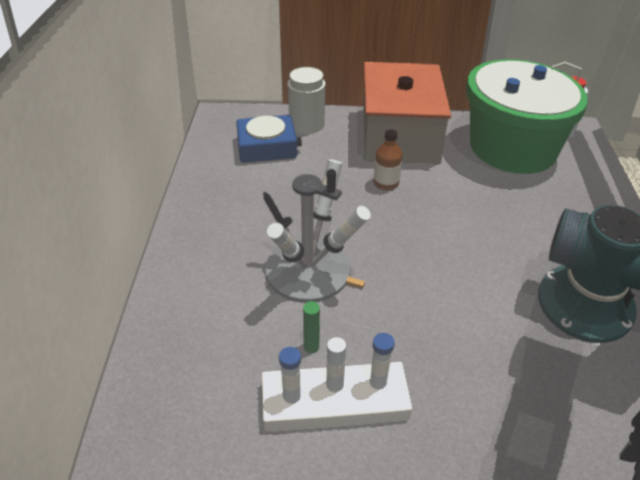

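Top: the foam block at about (212,252) holds capped tubes at (193,221) and (207,283), with the uncapped white tube between them at (208,247). A green look-alike stands at (253,232). The tree is at (335,222), its free peg points away from the robot (~(348,195)), and the crank points towards the robot. The side view shows the same: crank grip (331,180), free peg (275,207), brass pointer (355,283).

```bash
python3 - <<'E'
from h import *
P={n:imaging.camera_params(n) for n in('top','side')}
D={n:np.load(n+'0.npz') for n in P}
def blobs(n,lo,hi,amin=15):
    hsv=cv2.cvtColor(D[n]['im'],cv2.COLOR_RGB2HSV);m=cv2.inRange(hsv,lo,hi)
    k,l,st,c=cv2.connectedComponentsWithStats(m)
    return [(c[i].round(1),st[i,4],np.nanmedian(D[n]['w'][l==i],0).round(3),np.nanmax(D[n]['w'][l==i][:,2]).round(3)) for i in range(1,k) if st[i,4]>=amin]
for n in P:
    print(n,'pointer',blobs(n,(10,130,120),(25,255,255),8))
    print('blue',blobs(n,(100,100,50),(125,255,255)))
    print('green',blobs(n,(45,100,30),(80,255,255)))
    print('amber',blobs(n,(5,120,30),(14,255,160)))
# height layered clusters
for n in P:
    w=D[n]['w']
    for a,b in((.226,.245),(.245,.30),(.20,.226),(.14,.17)):
        m=((w[...,2]>a)&(w[...,2]<b)&(w[...,0]>.25)&(w[...,0]<.75)&(abs(w[...,1]-.05)<.4)).astype(np.uint8)
        k,l,st,c=cv2.connectedComponentsWithStats(m)
        print(n,a,b,[(c[i].round(1),st[i,4],w[l==i].mean(0).round(3)) for i in range(1,k) if st[i,4]>=6])
t=cv2.resize(cv2.imread('pics/top0.png')[170:310,170:410],None,fx=3.3,fy=3.3,interpolation=cv2.INTER_CUBIC)
s=cv2.resize(cv2.imread('pics/side0.png')[150:440,230:430],None,fx=1.59,fy=1.59,interpolation=cv2.INTER_CUBIC)
cv2.imwrite('pics/c1.png',t)
# foam top
w=D['top']['w'];m=((abs(w[...,2]-.04)<.008)&(D['top']['im'].min(2)>170)).astype(np.uint8)
c=max(cv2.findContours(m,0,2)[0],key=cv2.contourArea);q=cv2.minAreaRect(c);print(q,onz(P['top'],cv2.boxPoints(q),.04).round(3))
E
```

```text
top pointer []
blue [(array([ 78.4, 153.2]), np.int32(3516), array([0.77 , 0.589, 0.074]), np.float64(0.082)), (array([501.2, 178.8]), np.int32(1412), array([ 0.702, -0.5  ,  0.059]), np.float64(0.067)), (array([192.1, 220.5]), np.int32(159), array([0.592, 0.263, 0.157]), np.float64(0.162)), (array([ 70.7, 269.7]), np.int32(1521), array([0.469, 0.605, 0.069]), np.float64(0.075)), (array([205.7, 283. ]), np.int32(148), array([0.446, 0.228, 0.157]), np.float64(0.162)), (array([538.3, 439.9]), np.int32(158), array([ 0.1  , -0.528,  0.22 ]), np.float64(0.224)), (array([570. , 475.2]), np.int32(109), array([ 0.014, -0.607,  0.22 ]), np.float64(0.224))]
green [(array([253.5, 233.2]), np.int32(148), array([0.565, 0.125, 0.113]), np.float64(0.121)), (array([517. , 418.1]), np.int32(3560), array([ 0.138, -0.475,  0.186]), np.float64(0.195))]
amber [(array([612.3, 291.7]), np.int32(5799), array([ 0.404, -1.225, -0.476]), np.float64(0.157)), (array([454.4, 298. ]), np.int32(333), array([ 0.411, -0.367,  0.105]), np.float64(0.151)), (array([555.5, 319.4]), np.int32(142), array([ 0.365, -0.596,  
[... 2996 characters left out ...]
-0.101,  0.156])), (array([323.9, 199.8]), np.int32(78), array([ 0.553, -0.129,  0.146])), (array([306.6, 217.9]), np.int32(139), array([ 0.584, -0.061,  0.155])), (array([343., 232.]), np.int32(193), array([ 0.514, -0.024,  0.155])), (array([287.4, 245.1]), np.int32(125), array([0.615, 0.017, 0.156])), (array([383.3, 343.4]), np.int32(398), array([0.446, 0.235, 0.156])), (array([336. , 347.2]), np.int32(318), array([0.521, 0.243, 0.153])), (array([289.4, 357.7]), np.int32(408), array([0.593, 0.269, 0.156]))]
((209.85653686523438, 252.0763397216797), (94.84327697753906, 36.96111297607422), 83.23382568359375) [[0.635 0.313 0.04 ]
 [0.647 0.216 0.04 ]
 [0.403 0.184 0.04 ]
 [0.39  0.279 0.04 ]]
```

View pics/c1.png

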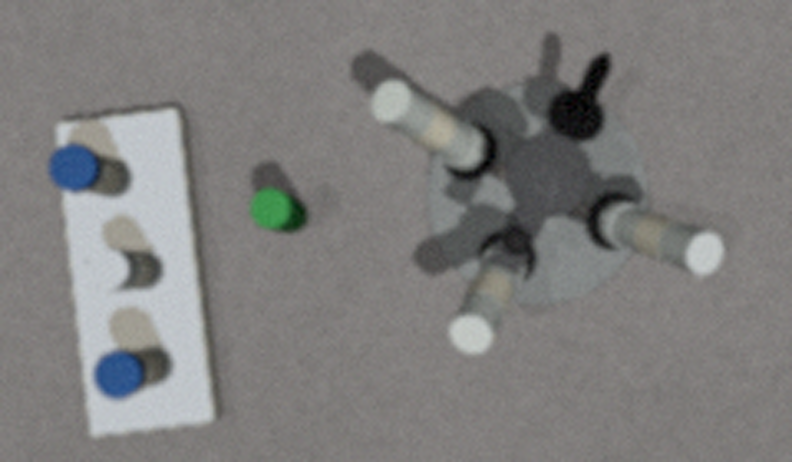

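The top-view crop confirms the layout. Three tubes could be the one to hang: the blue-capped ones at (75,167) and (120,374), and the white uncapped one at (115,268), which stands in the middle of the row and is the right one. The green one at (275,210) gets left alone. In the crop, the free peg goes up-right to (605,60). Next: the pointer and the first move.

```bash
cat >> h.py <<'E'
def rel(pos,yax,zax):
    """rows' shift and rotvec(deg) from the measured pose to TCP pos, tool y=yax, tool z near zax"""
    s=r.sense();M=rot(s['eef_rot']).as_matrix();y=np.array(yax,float);y/=np.linalg.norm(y)
    z=np.array(zax,float);z-=y*(z@y);z/=np.linalg.norm(z)
    if z@M[:,2]<0:z=-z
    T=np.c_[np.cross(y,z),y,z]
    print('t',s['t'],'pos',s['position'].round(4),'lin',(M.T@(np.array(pos)-s['position'])).round(4),'rot',np.degrees(R.from_matrix(M.T@T).as_rotvec()).round(1))
E
python3 - <<'E'
from h import *
s=r.sense();print(rot(s['eef_rot']).as_matrix().round(3))
p=imaging.camera_params('side');D=np.load('side0.npz');im=D['im'];w=D['w']
hsv=cv2.cvtColor(im,cv2.COLOR_RGB2HSV);sub=hsv[270:295,340:375];print(hsv[283,355])
m=cv2.inRange(hsv,(8,110,90),(30,255,255));m[:270]=0;m[295:]=0;m[:,:340]=0;m[:,375:]=0
v,u=np.nonzero(m);W=w[v,u];ok=W[:,2]>.006;W=W[ok]
print(len(u),u.min(),u.max(),W.mean(0),W[W[:,0].argsort()[:6]].round(3))
i=u>=u.max()-1;print(onz(p,[[u[i].mean(),v[i].mean()],[u.mean(),v.mean()]],.012).round(4))
# foot circle via depth z ~ foot height
for n in('top','side'):
    w=np.load(n+'0.npz')['w'];q=w[(np.hypot(w[...,0]-.584,w[...,1]+.067)<.15)];print(n,np.histogram(q[:,2],bins=[0,.004,.008,.012,.016,.02,.024,.03])[0])
    # cap circle
    m=((w[...,2]>.226)&(w[...,2]<.243)&(np.hypot(w[...,0]-.584,w[...,1]+.067)<.045));print(w[m].mean(0), w[m].min(0),w[m].max(0))
rel([.539,-.047,.32],[0,0,-1],[0,1,0])
E
```

```text
[[ 0.955 -0.001  0.297]
 [-0.297 -0.002  0.955]
 [-0.    -1.    -0.002]]
[ 17 116 173]
74 348 363 [ 0.48345266 -0.03150517  0.01240975] [[ 0.468 -0.027  0.01 ]
 [ 0.468 -0.032  0.011]
 [ 0.468 -0.028  0.012]
 [ 0.47  -0.024  0.01 ]
 [ 0.47  -0.028  0.012]
 [ 0.47  -0.03   0.013]]
[[ 0.4692 -0.0279  0.012 ]
 [ 0.4834 -0.0319  0.012 ]]
top [2110  162  330  737  590  198   21]
[ 0.57975802 -0.06856951  0.23447064] [ 0.54130441 -0.09708974  0.22864864] [ 0.61075587 -0.04099395  0.23986673]
side [3513  342  363 1096 1097  612  113]
[ 0.58049061 -0.06248555  0.23367271] [ 0.54742789 -0.09674578  0.22602733] [ 0.61168647 -0.03863034  0.23875708]
t 0.15 pos [0.1633 0.5248 0.2474] lin [ 0.5286 -0.072  -0.4344] rot [  0.1 -17.3  -0. ]
```

```bash
python3 -m creep '{"hand":[-0.4,-0.4,-0.4,-0.4,-0.4,-0.4,-0.4,-0.4,-0.4,-0.4],"linear":[[0.02,-0.05,-0.02],[0.06,-0.083,-0.05],[0.53,-0.083,-0.434],[0.53,-0.083,-0.434],[0.53,-0.083,-0.434],[0.53,-0.083,-0.434],[0.53,-0.083,-0.434],[0.53,-0.083,-0.434],[0.53,-0.083,-0.434],[0.53,-0.083,-0.434]],"rot":[[0,0,0],[0,-8,0],[0,-17.3,0],[0,-17.3,0],[0,-17.3,0],[0,-17.3,0],[0,-17.3,0],[0,-17.3,0],[0,-17.3,0],[0,-17.3,0]]}' 20
python3 - <<'E'
from h import *
rel([.538,-.047,.33],[0,0,-1],[0,1,0])
E
```

```text
t: 1.15
position: [0.4172, 0.1383, 0.3273]
eef_rot: [-0.707, 0.708, -0.0, -0.0]
contact_force: [-0.3, 0.9, 0.5]
grip_width: 0.0596
t 1.15 pos [0.4172 0.1383 0.3273] lin [ 0.1207 -0.0025 -0.1853] rot [ 0.1  0.  -0. ]
```

```bash
python3 -m creep '{"hand":[-0.4,-0.4,-0.4,-0.4,-0.4,-0.4,-0.4,-0.4,-0.4,-0.4],"linear":[[0.121,-0.002,-0.185],[0.121,-0.002,-0.185],[0.121,-0.002,-0.185],[0.121,-0.002,-0.185],[0.121,-0.002,-0.185],[0.121,-0.002,-0.185],[0.121,0.02,-0.185],[0.121,0.045,-0.185],[0.121,0.065,-0.185],[0.121,0.065,-0.185]],"rot":[[0,0,0],[0,0,0],[0,0,0],[0,0,0],[0,0,0],[0,0,0],[0,0,0],[0,0,0],[0,0,0],[0,0,0]]}' 
python3 - <<'E'
from h import *
print(r.sense()['position'],r.sense()['contact_force']);cap('wrist','w1.png')
E
```

```text
t: 2.15
position: [0.5362, -0.0456, 0.2588]
eef_rot: [0.707, -0.707, 0.002, 0.003]
contact_force: [-1.2, 0.8, -0.3]
grip_width: 0.0599
[ 0.53619214 -0.04555954  0.25876002] [-1.22154369  0.75738247 -0.32941321]
```

View pics/w1.png

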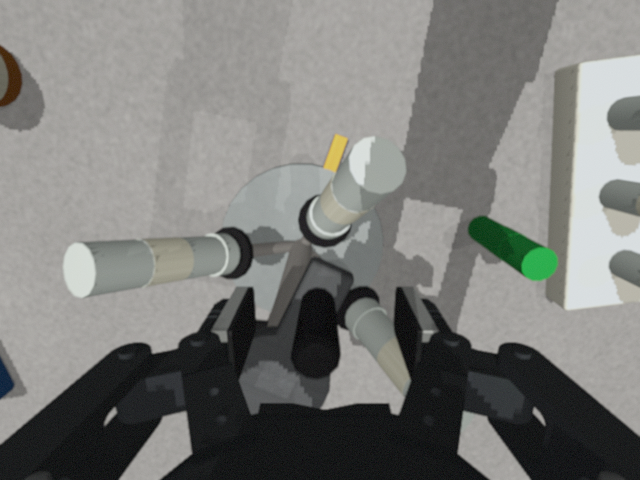

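The wrist view shows the crank grip at (316,330) between the open pads, with the brass pointer at (336,152). I'll close on the grip.

```bash
python3 -m creep '{"hand":[1,1,1,1,1,1],"linear":[[0,0,0],[0,0,0],[0,0,0],[0,0,0],[0,0,0],[0,0,0]],"rot":[[0,0,0],[0,0,0],[0,0,0],[0,0,0],[0,0,0],[0,0,0]]}' 20
python3 - <<'E'
from h import *
s=r.sense();g=s['position'];print(g)
a=np.array([.583,-.068])
v=g[:2]-a;print(np.hypot(*v),np.degrees(np.arctan2(v[1],v[0])))
th=np.radians(155-np.r_[10:180:10,173.5])
print((.05*(np.c_[np.cos(th),np.sin(th)]-[np.cos(np.radians(155)),np.sin(np.radians(155))])).round(3))
E
```

```text
t: 2.8
position: [0.5379, -0.0465, 0.2629]
eef_rot: [-0.706, 0.708, 0.0, -0.0]
contact_force: [0.7, -2.9, 5.9]
grip_width: 0.0168
[ 0.53787522 -0.04647365  0.26292075]
0.049996296073614534 154.49696662335924
[[ 0.004  0.008]
 [ 0.01   0.014]
 [ 0.017  0.02 ]
 [ 0.024  0.024]
 [ 0.032  0.027]
 [ 0.041  0.029]
 [ 0.05   0.029]
 [ 0.058  0.027]
 [ 0.066  0.024]
 [ 0.074  0.02 ]
 [ 0.081  0.014]
 [ 0.086  0.008]
 [ 0.091 -0.   ]
 [ 0.094 -0.008]
 [ 0.095 -0.017]
 [ 0.095 -0.025]
 [ 0.094 -0.034]
 [ 0.093 -0.037]]
```

```bash
python3 -m creep '{"hand":[1,1,1,1,1,1,1,1,1,1],"linear":[[0.004,0,0.008],[0.010,0,0.014],[0.017,0,0.020],[0.024,0,0.024],[0.032,0,0.027],[0.041,0,0.029],[0.050,0,0.029],[0.058,0,0.027],[0.066,0,0.024],[0.066,0,0.024]],"rot":[[0,0,0],[0,0,0],[0,0,0],[0,0,0],[0,0,0],[0,0,0],[0,0,0],[0,0,0],[0,0,0],[0,0,0]]}'
python3 - <<'E'
from h import *
s=r.sense();g=s['position'];a=np.array([.583,-.068]);v=g[:2]-a
print(s['contact_force'],s['eef_rot'],np.hypot(*v),np.degrees(np.arctan2(v[1],v[0])))
M=rot(s['eef_rot']).as_matrix();print(M.round(3))
th=np.radians(np.r_[55:-10:-10,-18.5,-18.5])
print((a+.05*np.c_[np.cos(th),np.sin(th)]-g[:2]).round(3))
E
```

```text
t: 3.8
position: [0.6037, -0.025, 0.263]
eef_rot: [-0.705, 0.709, -0.002, -0.0]
contact_force: [-2.0, -7.0, 2.7]
grip_width: 0.0167
[-1.96021843 -6.99382337  2.70217704] [-7.04950981e-01  7.09254174e-01 -1.61973082e-03 -8.64269895e-05] 0.04773251817861039 64.32306091764526
[[ 1.    -0.002  0.002]
 [-0.002 -0.006  1.   ]
 [-0.002 -1.    -0.006]]
[[ 0.008 -0.002]
 [ 0.015 -0.008]
 [ 0.02  -0.014]
 [ 0.025 -0.022]
 [ 0.028 -0.03 ]
 [ 0.029 -0.039]
 [ 0.029 -0.047]
 [ 0.027 -0.059]
 [ 0.027 -0.059]]
```

```bash
python3 -m creep '{"hand":[1,1,1,1,1,1,1,1,1,1],"linear":[[0.008,0,-0.002],[0.015,0,-0.008],[0.020,0,-0.014],[0.025,0,-0.022],[0.028,0,-0.030],[0.029,0,-0.039],[0.029,0,-0.047],[0.027,0,-0.059],[0.027,0,-0.059],[0.027,0,-0.059]],"rot":[[0,0,0],[0,0,0],[0,0,0],[0,0,0],[0,0,0],[0,0,0],[0,0,0],[0,0,0],[0,0,0],[0,0,0]]}'
python3 - <<'E'
from h import *
s=r.sense();g=s['position'];a=np.array([.583,-.068]);v=g[:2]-a
print(s['contact_force'],np.hypot(*v),np.degrees(np.arctan2(v[1],v[0])))
E
```

```text
t: 4.8
position: [0.6298, -0.0849, 0.263]
eef_rot: [-0.704, 0.71, -0.003, -0.0]
contact_force: [-4.5, -2.3, 1.0]
grip_width: 0.0171
[-4.50862575 -2.33099914  1.01002902] 0.04978311113262947 -19.813263338845285
```

```bash
python3 -m creep '{"hand":[-0.4,-0.4,-0.4,-0.4,-0.4,-0.4,-0.4],"linear":[[0,0,0],[0,0,0],[0,0,0],[0,0,0],[0,-0.03,0],[0,-0.07,0],[0,-0.07,0]],"rot":[[0,0,0],[0,0,0],[0,0,0],[0,0,0],[0,0,0],[0,0,0],[0,0,0]]}'
python3 -m creep '{"hand":[-0.4,-0.4,-0.4,-0.4,-0.4,-0.4,-0.4,-0.4,-0.4,-0.4],"linear":[[-0.23,0,0.30],[-0.23,0,0.30],[-0.23,0,0.30],[-0.23,0,0.30],[-0.23,0,0.30],[-0.23,0,0.30],[-0.23,0,0.30],[-0.23,0,0.30],[-0.23,0,0.30],[-0.23,0,0.30]],"rot":[[0,0,0],[0,0,0],[0,0,0],[0,0,0],[0,0,0],[0,0,0],[0,0,0],[0,0,0],[0,0,0],[0,0,0]]}'
python3 - <<'E'
from h import *
for n in('top','side'):
    p,im,d=cap(n,n+'1.png');w=pts(p,d);np.savez(n+'1.npz',im=im,d=d,w=w)
    for a,b in((.226,.245),(.245,.30),(.20,.226),(.14,.17)):
        m=((w[...,2]>a)&(w[...,2]<b)&(w[...,0]>.25)&(w[...,0]<.75)&(abs(w[...,1]-.05)<.4)).astype(np.uint8)
        k,l,st,c=cv2.connectedComponentsWithStats(m)
        print(n,a,b,[(c[i].round(1),st[i,4],w[l==i].mean(0).round(3)) for i in range(1,k) if st[i,4]>=6])
t=cv2.imread('pics/top1.png')[150:330,170:430];s=cv2.imread('pics/side1.png')[130:310,210:470]
cv2.imwrite('pics/c2.png',cv2.resize(np.vstack([t,s]),None,fx=1.66,fy=1.66,interpolation=cv2.INTER_CUBIC))
E
```

```text
t: 5.5
position: [0.6317, -0.0845, 0.3406]
eef_rot: [-0.704, 0.711, 0.002, 0.004]
contact_force: [-0.4, 0.4, 1.9]
grip_width: 0.0598
t: 6.5
position: [0.4025, 0.2165, 0.3357]
eef_rot: [-0.703, 0.711, 0.003, 0.004]
contact_force: [-0.1, -0.7, -0.0]
grip_width: 0.0596
top 0.226 0.245 [(array([336.8, 218.9]), np.int32(645), array([ 0.591, -0.073,  0.234]))]
top 0.245 0.3 [(array([343.3, 198.5]), np.int32(66), array([ 0.63 , -0.084,  0.276]))]
top 0.2 0.226 [(array([350.2, 175.3]), np.int32(161), array([ 0.691, -0.103,  0.209])), (array([286.8, 208.4]), np.int32(165), array([0.616, 0.037, 0.209])), (array([383.5, 238.4]), np.int32(170), array([ 0.551, -0.177,  0.209]))]
top 0.14 0.17 [(array([342.9, 192.1]), np.int32(36), array([ 0.66 , -0.09 ,  0.161])), (array([304.3, 216.2]), np.int32(95), array([ 0.603, -0.   ,  0.155])), (array([192.1, 220.4]), np.int32(188), array([0.592, 0.263, 0.157])), (array([364.1, 234.7]), np.int32(106), array([ 0.561, -0.14 ,  0.156])), (array([202.8, 251.4]), np.int32(141), array([0.52 , 0.237, 0.154])), (array([323.9, 258.2]), np.int32(64), array([ 0.506, 
[... 460 characters left out ...]
t32(61), array([ 0.584, -0.059,  0.207])), (array([284. , 232.6]), np.int32(224), array([0.618, 0.042, 0.21 ]))]
side 0.14 0.17 [(array([321.9, 194.6]), np.int32(185), array([ 0.558, -0.137,  0.153])), (array([268.2, 209.3]), np.int32(235), array([ 0.661, -0.084,  0.155])), (array([306.5, 217.8]), np.int32(144), array([ 0.585, -0.061,  0.155])), (array([347.4, 226. ]), np.int32(116), array([ 0.505, -0.041,  0.156])), (array([293.2, 247.4]), np.int32(107), array([0.604, 0.023, 0.156])), (array([383.3, 343.4]), np.int32(399), array([0.446, 0.235, 0.155])), (array([336.1, 347.3]), np.int32(324), array([0.521, 0.243, 0.152])), (array([289.4, 357.8]), np.int32(409), array([0.593, 0.269, 0.156]))]
```

View pics/c2.png

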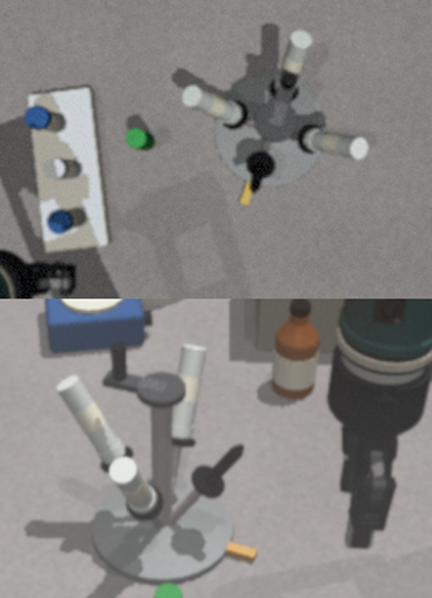

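The crop shows the free peg above the brass pointer (top ~(258,165), pointer ~(247,193)), with the crank pointing away. The numbers put the peg at about 162.5° and the pointer at about 161.5°, so the tree is set. Next is the tube, along with a two-view fix on the peg tip.

```bash
python3 - <<'E'
from h import *
tip0=np.array([.4905,-.0382,.175]);O=[];Dr=[]
for n,c in(('top',(256+0,0)),('side',(0,0))):
    p=imaging.camera_params(n);im=np.load(n+'1.npz')['im']
    A=att(p);q=A.T@(tip0-np.array(p['position']));q=np.array([q[0],-q[1],-q[2]])
    e=cv2.projectPoints(q.reshape(1,3),np.zeros(3),np.zeros(3),np.array(p['K']),np.array([p['k1'],0,0,0,0.]))[0].ravel()
    m=(im.max(2)<45).astype(np.uint8);k,l,st,cc=cv2.connectedComponentsWithStats(m)
    x,y=e.round().astype(int);win=l[y-14:y+15,x-14:x+15];ids=np.bincount(win[win>0]) ;i=ids.argmax()
    v,u=np.nonzero(l==i);d=np.array([-.25,1]) if n=='top' else np.array([.75,-.66])
    s=u*d[0]+v*d[1];j=s>=s.max()-1.0
    t=np.array([u[j].mean(),v[j].mean()]);print(n,'expected',e,'seen',t,st[i])
    O.append(np.array(p['position']));Dr.append(rays(p,[t])[0]);print(onz(p,[t],.175))
S=np.c_[Dr[0],-Dr[1]];ab=np.linalg.lstsq(S,O[1]-O[0],rcond=None)[0]
a=O[0]+Dr[0]*ab[0];b=O[1]+Dr[1]*ab[1];print('tri',a,b,np.linalg.norm(a-b))
# tube top disc by white pixels in both
for n in('top','side'):
    w=np.load(n+'1.npz')['w'];m=(w[...,2]>.151)&(np.hypot(w[...,0]-.52,w[...,1]-.24)<.03);print(n,w[m].mean(0),(w[m].min(0)+w[m].max(0))/2,m.sum())
rel([.52,.239,.27],[0,0,-1],[0,1,0]); rel([.52,.239,.123],[0,0,-1],[0,1,0])
E
```

```text
top expected [320.33331908 264.90342802] seen [322.66666667 263.33333333] [319 242  16  23 212]
[[ 0.4941044  -0.04349811  0.175     ]]Traceback (most recent call last):
  File "<stdin>", line 8, in <module>
ValueError: attempt to get argmax of an empty sequence
```

```bash
python3 - <<'E'
from h import *
p=imaging.camera_params('side');im=np.load('side1.npz')['im']
m=(im.max(2)<75).astype(np.uint8);m[:,:325]=0;m[:,375:]=0;m[:190]=0;m[260:]=0
k,l,st,cc=cv2.connectedComponentsWithStats(m);i=1+st[1:,4].argmax();print(st[i])
v,u=np.nonzero(l==i);s=.75*u-.66*v;j=s>=s.max()-1;t=np.array([u[j].mean(),v[j].mean()])
q=imaging.camera_params('top');d0=rays(q,[[322.4,264]])[0];d1=rays(p,[t])[0];o0=np.array(q['position']);o1=np.array(p['position'])
ab=np.linalg.lstsq(np.c_[d0,-d1],o1-o0,rcond=None)[0];print(t,onz(p,[t],.175),o0+d0*ab[0],o1+d1*ab[1])
for n in('top','side'):
    w=np.load(n+'1.npz')['w'];m=(w[...,2]>.151)&(np.hypot(w[...,0]-.52,w[...,1]-.24)<.03);print(n,w[m].mean(0),(w[m].min(0)+w[m].max(0))/2,m.sum())
rel([.52,.239,.27],[0,0,-1],[0,1,0]); rel([.52,.239,.123],[0,0,-1],[0,1,0])
E
```

```text
[327 219  29  30 341]
[354.66666667 219.33333333] [[ 0.49243813 -0.03881773  0.175     ]] [ 0.49249845 -0.04294343  0.1713908 ] [ 0.49227079 -0.04293882  0.17139609]
top [0.51955429 0.23776429 0.15429187] [0.51925937 0.23738557 0.15544036] 128
side [0.52072035 0.24094045 0.15473111] [0.5209403  0.24004673 0.15517851] 245
t 6.6 pos [0.4032 0.2156 0.3354] lin [0.1161 0.0661 0.0246] rot [ 0.6 -0.2  0.5]
t 6.6 pos [0.4032 0.2156 0.3354] lin [0.1149 0.2131 0.0261] rot [ 0.6 -0.2  0.5]
```

```bash
python3 -m creep '{"hand":[-0.4,-0.4,-0.4,-0.4,-0.4,-0.4,-0.4,-0.4,-0.4,-0.4],"linear":[[0.05,0.02,0.01],[0.1,0.04,0.02],[0.116,0.066,0.0246],[0.116,0.066,0.0246],[0.116,0.066,0.0246],[0.116,0.1,0.025],[0.115,0.14,0.0255],[0.115,0.18,0.026],[0.115,0.213,0.026],[0.115,0.213,0.026]],"rot":[[0,0,0],[0.6,-0.2,0.5],[0.6,-0.2,0.5],[0.6,-0.2,0.5],[0.6,-0.2,0.5],[0.6,-0.2,0.5],[0.6,-0.2,0.5],[0.6,-0.2,0.5],[0.6,-0.2,0.5],[0.6,-0.2,0.5]]}'
python3 -m creep '{"hand":[1,1,1,1,1],"linear":[[0,0,0],[0,0,0],[0,0,0],[0,0,0],[0,0,0]],"rot":[[0,0,0],[0,0,0],[0,0,0],[0,0,0],[0,0,0]]}' 20
python3 - <<'E'
from h import *
print(r.sense()['contact_force'])
rel([.52,.239,.30],[0,0,-1],[0,1,0])
E
```

```text
t: 7.6
position: [0.5169, 0.2374, 0.1196]
eef_rot: [-0.706, 0.708, -0.003, -0.003]
contact_force: [0.3, -1.1, -0.1]
grip_width: 0.06
t: 8.1
position: [0.5185, 0.2379, 0.123]
eef_rot: [-0.707, 0.708, -0.002, -0.001]
contact_force: [-0.4, -1.2, 7.1]
grip_width: 0.0293
[-0.35602401 -1.2470495   7.13457507]
t 8.1 pos [0.5185 0.2379 0.123 ] lin [ 0.0009 -0.177   0.0008] rot [ 0.1 -0.1 -0.2]
```

```bash
python3 -m creep '{"hand":[1,1,1,1,1,1],"linear":[[0,0,0],[0,-0.03,0],[0,-0.07,0],[0,-0.12,0],[0,-0.177,0],[0,-0.177,0]],"rot":[[0,0,0],[0,0,0],[0,0,0],[0,0,0],[0,0,0],[0,0,0]]}' 30
python3 - <<'E'
from h import *
print(r.sense()['contact_force'],r.sense()['grip_width'])
n=np.array([-.4768,.1503,.866]);seat=np.array([.5273,-.0513,.11])
rel(seat+.198*n,-n,[.3007,.9537,0])
E
```

```text
t: 8.7
position: [0.5212, 0.239, 0.3093]
eef_rot: [0.709, -0.706, -0.004, -0.004]
contact_force: [0.1, 0.1, 0.5]
grip_width: 0.0293
[0.08469585 0.06958425 0.51810518] 0.02926255777668849
t 8.7 pos [0.5212 0.239  0.3093] lin [-0.0883  0.0257 -0.2607] rot [ -4.9  16.9 -29.1]
```

```bash
python3 -m creep '{"hand":[1,1,1,1,1,1,1,1,1,1],"linear":[[-0.02,0,-0.03],[-0.04,0,-0.06],[-0.06,0,-0.10],[-0.07,0.005,-0.14],[-0.08,0.01,-0.18],[-0.085,0.015,-0.22],[-0.088,0.02,-0.25],[-0.088,0.026,-0.261],[-0.088,0.026,-0.261],[-0.088,0.026,-0.261]],"rot":[[-0.7,2.4,-4.2],[-1.4,4.8,-8.3],[-2.1,7.2,-12.5],[-2.8,9.7,-16.6],[-3.5,12.1,-20.8],[-4.2,14.5,-25],[-4.9,16.9,-29.1],[-4.9,16.9,-29.1],[-4.9,16.9,-29.1],[-4.9,16.9,-29.1]]}'
python3 - <<'E'
from h import *
n=np.array([-.4768,.1503,.866]);seat=np.array([.5273,-.0513,.11])
rel(seat+.198*n,-n,[.3007,.9537,0])
for c in('side','wrist'):
    p,im,d=cap(c,c+'2.png');np.savez(c+'2.npz',im=im,d=d,w=pts(p,d))
a=cv2.imread('pics/side2.png')[130:330,230:480];b=cv2.imread('pics/wrist2.png')
cv2.imwrite('pics/c3.png',np.hstack([cv2.resize(a,(500,400),interpolation=cv2.INTER_CUBIC),cv2.resize(b,(300,225)).copy() if 0 else np.vstack([cv2.resize(b,(300,225)),np.zeros((175,300,3),np.uint8)])]))
E
```

```text
t: 9.7
position: [0.4331, -0.0217, 0.2812]
eef_rot: [-0.647, 0.703, 0.077, 0.284]
contact_force: [0.6, 0.3, 0.2]
grip_width: 0.0293
t 9.7 pos [ 0.4331 -0.0217  0.2812] lin [-0.0001 -0.0004  0.0001] rot [ 0.   0.  -0.1]
```

View pics/c3.png

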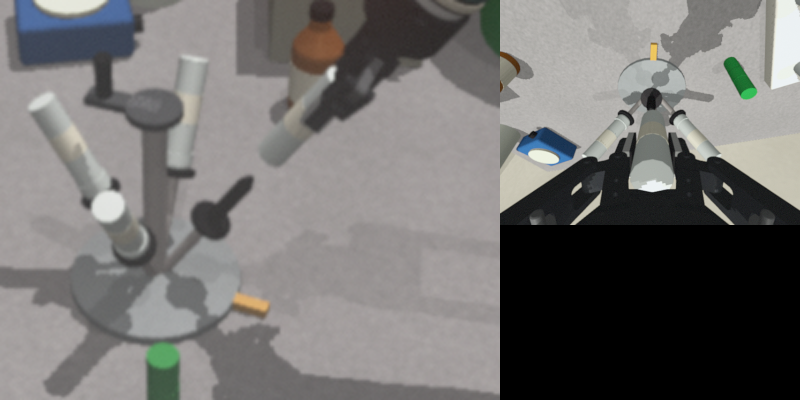

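The side crop shows the tube in line with the free peg: mouth at (275,155), peg tip at (250,180). I'll check the sideways alignment in the wrist view.

```bash
python3 - <<'E'
import cv2
b=cv2.imread('pics/wrist2.png')[80:420,220:440];cv2.imwrite('pics/c4.png',cv2.resize(b,None,fx=1.75,fy=1.75,interpolation=cv2.INTER_CUBIC))
E
```

```text
(no output)
```

View pics/c4.png

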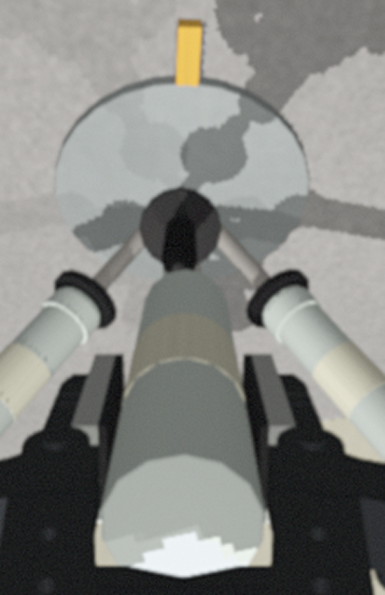

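In the wrist crop, the peg tip (182,262) and collar centre (180,226) lie about 1.5–2 mm left of the tube mouth centre (~186). I'll shift tool z by −1.5 mm and slide down along tool y.

```bash
python3 -m creep '{"hand":[1,1,1,1,1,1,1,1],"linear":[[0,0.01,-0.0015],[0,0.025,-0.0015],[0,0.04,-0.0015],[0,0.05,-0.0015],[0,0.06,-0.0015],[0,0.07,-0.0015],[0,0.08,-0.0015],[0,0.08,-0.0015]],"rot":[[0,0,0],[0,0,0],[0,0,0],[0,0,0],[0,0,0],[0,0,0],[0,0,0],[0,0,0]]}'
python3 - <<'E'
from h import *
s=r.sense();print(s['contact_force'],s['torque'],s['grip_width'])
n=np.array([-.4768,.1503,.866]);seat=np.array([.5273,-.0513,.11]);rel(seat+.083*n,-n,[.3007,.9537,0])
for c in('side','wrist'): cap(c,c+'3.png')
a=cv2.imread('pics/side3.png')[150:300,280:420];b=cv2.imread('pics/wrist3.png')[80:420,220:440]
cv2.imwrite('pics/c5.png',np.hstack([cv2.resize(a,(455,488),interpolation=cv2.INTER_CUBIC),cv2.resize(b,(315,488))]))
E
```

```text
t: 10.6
position: [0.471, -0.0346, 0.2104]
eef_rot: [-0.648, 0.703, 0.076, 0.283]
contact_force: [0.2, -0.5, -1.3]
grip_width: 0.0295
[ 0.1959101  -0.47452205 -1.26091831] [ 0.1247958   0.31086535 -0.01459871] 0.02949428478506854
t 10.6 pos [ 0.471  -0.0346  0.2104] lin [0.0007 0.0333 0.001 ] rot [-0.   0.1 -0.2]
```

View pics/c5.png

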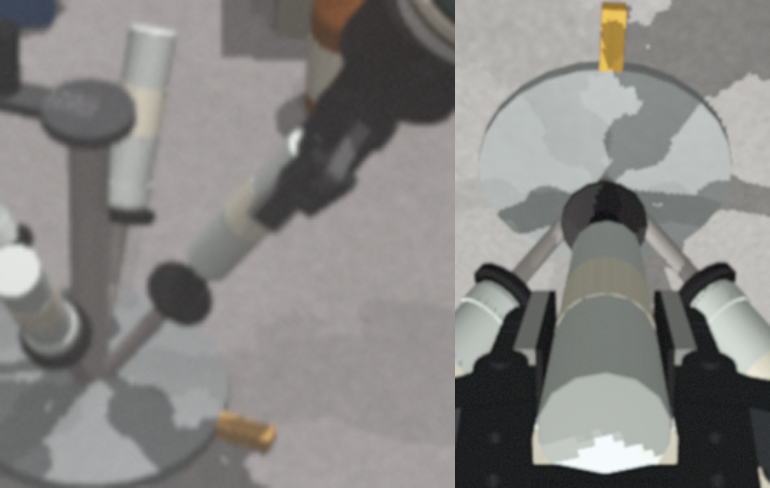

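The tube is over the peg, with its mouth about 33 mm short of the collar (side crop: mouth (215,265), collar (180,292)). I'll carry on gently.

```bash
python3 -m creep '{"hand":[1,1,1,1,1,1],"linear":[[0,0.007,0],[0,0.014,0],[0,0.02,0],[0,0.025,0],[0,0.029,0],[0,0.029,0]],"rot":[[0,0,0],[0,0,0],[0,0,0],[0,0,0],[0,0,0],[0,0,0]]}'
python3 - <<'E'
from h import *
s=r.sense();print(s['contact_force'],s['torque'])
n=np.array([-.4768,.1503,.866]);seat=np.array([.5273,-.0513,.11]);rel(seat+.083*n,-n,[.3007,.9537,0])
E
python3 -m creep '{"hand":[1,1,1,1],"linear":[[0,0.002,0],[0,0.004,0],[0,0.006,0],[0,0.006,0]],"rot":[[0,0,0],[0,0,0],[0,0,0],[0,0,0]]}'
```

```text
t: 11.3
position: [0.4851, -0.039, 0.1864]
eef_rot: [-0.648, 0.703, 0.077, 0.284]
contact_force: [-0.0, -0.7, -0.7]
grip_width: 0.0298
[-0.00119468 -0.74424006 -0.67445176] [ 0.09751199  0.30696772 -0.01385472]
t 11.3 pos [ 0.4851 -0.039   0.1864] lin [-0.0002  0.0051  0.001 ] rot [-0.   0.1 -0.1]
t: 11.7
position: [0.4882, -0.0399, 0.1819]
eef_rot: [-0.647, 0.703, 0.077, 0.284]
contact_force: [-3.2, 1.9, 2.9]
grip_width: 0.0294
```

```bash
python3 -m creep '{"hand":[1,1,1],"linear":[[0,0.001,0],[0,0.002,0],[0,0.002,0]],"rot":[[0,0,0],[0,0,0],[0,0,0]]}'
python3 - <<'E'
from h import *
cap('side','side4.png')
a=cv2.imread('pics/side4.png')[180:280,290:400]
cv2.imwrite('pics/c6.png',cv2.resize(a,None,fx=5,fy=5,interpolation=cv2.INTER_CUBIC))
E
```

```text
t: 12.0
position: [0.4891, -0.04, 0.1822]
eef_rot: [-0.647, 0.703, 0.078, 0.284]
contact_force: [-10.0, 3.5, 10.0]
grip_width: 0.0298
```

View pics/c6.png

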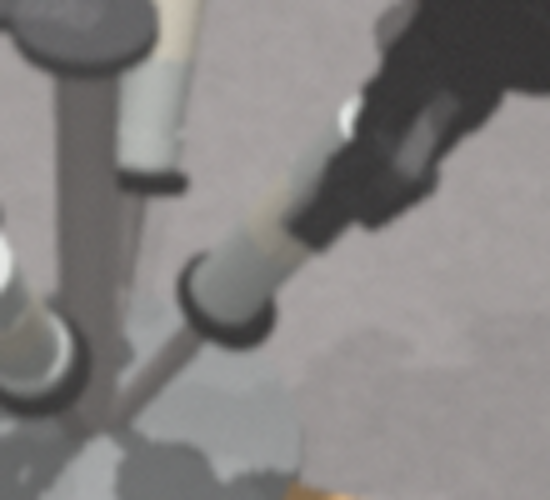

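The tube's mouth sits on the collar (230,300) with about 14 N of push. I'll ease off, open and back out along the axis.

```bash
python3 -m creep '{"hand":[1,1,-0.3,-0.3,-0.3,-0.3,-0.3],"linear":[[0,-0.001,0],[0,-0.002,0],[0,-0.002,0],[0,-0.002,0],[0,-0.002,0],[0,-0.002,0],[0,-0.002,0]],"rot":[[0,0,0],[0,0,0],[0,0,0],[0,0,0],[0,0,0],[0,0,0],[0,0,0]]}'
python3 -m creep '{"hand":[-0.3,-0.3,-0.3,-0.3,-0.3,-0.3,-0.3,-0.3],"linear":[[0,-0.02,0],[0,-0.05,0],[0,-0.09,0],[0,-0.13,0],[0,-0.16,0],[0,-0.16,0],[0,-0.16,0],[0,-0.16,0]],"rot":[[0,0,0],[0,0,0],[0,0,0],[0,0,0],[0,0,0],[0,0,0],[0,0,0],[0,0,0]]}'
python3 - <<'E'
from h import *
s=r.sense();print(s['position'],s['contact_force'])
for n in('side','top'):
    p,im,d=cap(n,n+'5.png');w=pts(p,d)
    for a,b in((.20,.226),(.245,.30),(.14,.17)):
        m=((w[...,2]>a)&(w[...,2]<b)&(w[...,0]>.4)&(w[...,0]<.75)&(abs(w[...,1]-.05)<.4)).astype(np.uint8)
        k,l,st,c=cv2.connectedComponentsWithStats(m)
        print(n,a,b,[(st[i,4],w[l==i].mean(0).round(3)) for i in range(1,k) if st[i,4]>=20])
a=cv2.imread('pics/side5.png')[130:330,230:470];b=cv2.imread('pics/wrist3.png')
cap('wrist','wrist5.png');b=cv2.imread('pics/wrist5.png')[60:420,180:460]
cv2.imwrite('pics/c7.png',np.hstack([cv2.resize(a,(480,400),interpolation=cv2.INTER_CUBIC),cv2.resize(b,(311,400))]))
E
```

```text
t: 12.75
position: [0.4882, -0.0397, 0.1839]
eef_rot: [-0.647, 0.703, 0.078, 0.284]
contact_force: [-0.3, 0.4, 0.1]
grip_width: 0.0553
t: 13.55
position: [0.4116, -0.0158, 0.3202]
eef_rot: [-0.648, 0.703, 0.076, 0.283]
contact_force: [0.0, -0.0, -1.0]
grip_width: 0.0556
[ 0.4116341  -0.01581194  0.32023854] [ 0.04967613 -0.0147024  -1.02166265]
side 0.2 0.226 [(np.int32(138), array([ 0.552, -0.169,  0.208])), (np.int32(173), array([ 0.691, -0.097,  0.208])), (np.int32(59), array([ 0.584, -0.059,  0.207])), (np.int32(155), array([ 0.469, -0.03 ,  0.206])), (np.int32(229), array([0.618, 0.042, 0.209]))]
side 0.245 0.3 [(np.int32(171), array([ 0.632, -0.079,  0.266]))]
side 0.14 0.17 [(np.int32(187), array([ 0.558, -0.137,  0.154])), (np.int32(249), array([ 0.662, -0.084,  0.155])), (np.int32(134), array([ 0.585, -0.061,  0.155])), (np.int32(230), array([ 0.506, -0.034,  0.155])), (np.int32(101), array([0.604, 0.022, 0.155])), (np.int32(398), array([0.446, 0.235, 0.156])), (np.int32(408), array([0.593, 0.269, 0.156]))]
top 0.2 0.226 [(np.int32(169), array([ 0.69 , -0.103,  0.209])), (np.int32(166), array([0.616, 0.037, 0.209])), (np.int32(170), array([ 0.55 , -0.178,  0.209])), (np.int32(141), array([ 0.468, -0.036,  0.206]))]
top 0.245 0.3 [(np.int32(67), array([ 0.63 , -0.084,  0.276]))]
top 0.14 0.17 [(np.int32(24), array([ 0.662, -0.083,  0.159])), (np.int32(98), array([0.603, 0.   , 0.156])), (np.int32(189), array([0.592, 0.263, 0.156])), (np.int32(103), array([ 0.561, -0.14 ,  0.155])), (np.int32(118), array([ 0.511, -0.047,  0.156])), (np.int32(185), array([0.445, 0.228, 0.156]))]
```

View pics/c7.png

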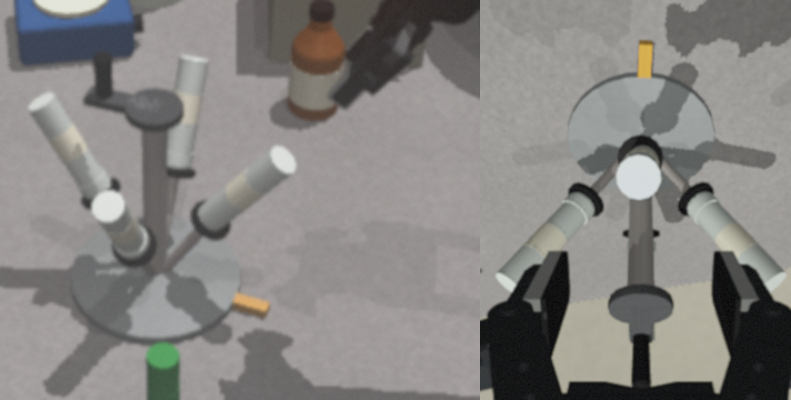

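```bash
python3 -c "
from h import *
print(job.finish_job())"
```

```text
the job is handed in; nothing more can be done
None
```

I turned the tree by its crank until the free peg stood above the brass pointer. I then took the uncapped tube from the middle of the foam block, slid it down the peg onto the collar, released it and backed the gripper out. I handed the job in at about 13.7 s of the 64 s allowed; the hand-in gives no verdict.

What the last checks showed:
- **Peg position:** the peg stands at about 162.5° and the pointer at about 161.5°, well inside the 15° limit. The crank and the other tree tubes read within about 1 mm of their positions before the tube went on.
- **Tube seated:** the last side view shows the mouth on the collar. I stopped pushing at about 14 N and eased off before opening.
- **Tube tilt:** the closed end sits about 3 mm lower and 8 mm farther out than on the other tree tubes. I put that down to play on the peg, roughly 0.08 rad of extra lean against the 0.2 rad limit. I did not measure the mouth's offset from the collar centre.
- **Bystanders:** both capped tubes read within 1 mm of where they started. The reagent bottle looked upright and in place, but I did not re-measure it.
- **Disagreement:** the top and side cameras differed by up to about 6 mm in y. I used values in between, and the crank's measured circle and the wrist view supported them.
- **Gripper:** it was open and clear of everything at the end.

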